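Load the date coder's rotary table in nest order

ROBOT

A 6-joint arm with a two-finger parallel gripper is mounted at the origin on the work surface. World frame = base frame: x ahead of the robot, y to its left, z up, the work surface at z = 0. Lengths are in m, angles in rad, forces in N, time in s.
With the tool pointing down it reaches from about 0.225 to 0.875 m from the base axis. Payload 3.4 kg.
Tool frame: the origin (TCP) lies at the very end of the fingers, on their centre line; the grasp point (between the pads) lies 19 mm behind it; z points along the fingers, y is the direction in which the jaws open and shut (so a half turn about z gives the same grasp; the last joint's range is limited). The gripper opens to 85 mm and grips with 20 to 120 N. Pads are 22 mm wide; open, the fingers measure 114 mm over their backs; the gripper's body (76 mm by 85 mm) begins 54 mm behind the grasp point. The pads swing forward as they close: fully open they stand 13 mm farther back than shut.
Start: joints at [-1.403, 0.276, 1.505, -0, 1.361, -0.121], TCP at [0.164, -0.551, 0.231] pointing down, gripper open.
Joint ranges: [-2.89, 2.89], [-0.75, 2.08], [0.22, 2.7], [-1.18, 4.32], [0.11, 2.71], [-2.7, 2.7]. Speed limits (rad/s): [2.57, 2.57, 3.14, 3.14, 3.14, 3.14].

INTERFACE

Orientations are given as a unit quaternion [w, x, y, z].
In Python, from rig import manip gives the robot as it stands. The module is installed in compiled form; this text tells all that it offers.
- The arm moves only by the tool carry_out, never from a script. Its argument "moves" is one flat list of numbers, 5 for each row, row after row: the opening in per cent of the stroke, from 0 (shut) to 100 (fully open), then the shift along the world's x, y, z in cm, then the turn about the world's z in rad. A call has exactly 10 rows; each row shifts and turns the commanded pose from where the row before left it; what a row does not reach is not made up. A row lasts 1/10 s, in which the tool goes at most 50 mm and 8.59 degrees, less where a joint would pass 70% of its speed; a pose out of reach is approached as far as the arm can. A call is refused whole if a number of a shift passes 5 or a number of a turn 0.15, either way. A call with a gripper value outside its range is refused whole. The fingers move at their own pace and stop on an object; "squeeze" is the grip in N (left out, the last holds). Time passes only in rows, so rows that do not move let the fingers close, or fill a call up. It gives the time, the measured TCP pose, the force and the opening at its end, in the units of the state.
- manip.get_state(): the state, without advancing time (a new reading comes with each control period).
- manip.get_image(name): name is "scene" or "top"; returns the picture (400x640x3 uint8, red, green, blue); there is no depth.
- manip.camera_info(name): a dict with "fov_y" (degrees; the focal length in pixels is half the picture's height over the tangent of half this angle, whatever the lens; pixels are square), "cx", "cy" (the principal point, pixels), "rvec" (rotation vector, rad) and "tvec" (3), from world to camera coordinates, as OpenCV has them. Camera axes: x right, y down, z forward; pixel columns grow to the right and rows downward; lengths in m; the calibration is good to about 2 mm. A picture is of the moment at which its call begins. camera_info takes no time and is no camera call.
- manip.sign_off(): hands the job in, once; it reports no verdict.
The state is a dict: "clock": time; "qpos": joint angles; "qd": joint speeds; "effort": joint torques, N m; "position": TCP position; "ee_rot": TCP orientation; "contact_force": force on the tool from outside, world axes, zero at the start; "moment": the same for the moment, N m; "width": finger opening in m.
Only numpy, scipy, OpenCV 4.12 (cv2) and the standard library are available. Lean on these libraries where they do the work, as an engineer would, in place of code of your own. Each camera call takes 0.05 s, during which the arm holds its last target. There are 200 camera calls.

TASK

Load the two six-sided jars into the date coder, nest one (one dot) first: stand a jar fully down in nest one, turn the rotary table to bring nest two (two dots) to the loading pointer, and stand the other jar fully down in nest two, leaving it there at the pointer. The jars are glass: turn each so that its flats match the pocket, and set it down without dropping or tipping it. Leave the syrup bottle and the round jar where they stand.

Things in the scene. Friction and masses are not known exactly. Their poses are not given: they have to be found in the camera images.
- jar_a: one of two identical six-sided glass jars, dark red-brown, paper band, brass-coloured lid; either may go first. Body 54 mm across flats (62 corners), straight-sided to 46 mm height, lid 47 mm diameter from 56 to 72 mm (top), about 0.22 kg. Origin: centre of the underside, z up; two flats face +x and -x, the others every 60 degrees. Stands on the table
- jar_b: the other six-sided jar, same sizes and axes as jar_a
- nest1 (a point): nest one (one black dot at the dial's rim): white six-sided pocket on the dial, 57 mm across flats, 14 mm deep, top 5 mm flared 3.5 mm a side. Origin: centre of the pocket floor, 60 mm above the table, 100 mm from the dial's axis; z up, x outward from the hub; two pocket flats face +y and -y, the others every 60 degrees. Starts empty, within 13 mm of the loading pointer
- nest2 (a point): nest two, marked by two black dots, same shape and axes as nest1; 72 degrees counter-clockwise (seen from above) from nest one. Starts empty under the guard roof
- load_mark (a point): loading place, fixed: 100 mm from the dial's axis on the robot's side, 60 mm above the table, in line with the black pointer on the front edge; a nest at the pointer has its origin here. A clear guard roof 148 to 153 mm above the table (rails to 159) covers the dial but for an opening 170 mm wide, centred on pointer and hub, from the front edge to 65 mm behind the axis
- hub_grip (a point): middle of the black bar handle on the dial's hub, on its axis, 192 mm above the table. The bar lies along this point's x: 100 mm long, 22 wide (y), 27 tall, top at 205 mm; it turns with the dial, nest one lying on its -x side. It stands on a 26 mm post. The print head (top 206 mm) is 80 mm from the axis, behind and to the left (robot's view)
- dial (a joint): angle of the dial (rotary table), radians, growing clockwise seen from above; 0 puts nest one at the loading pointer, 1.257 (72 degrees) nest two. Turns freely either way with a steady drag of about 0.25 N m, no detents, and stays where it is left
- coder: the date coder: grey square base 330 mm wide, clear guard on four corner posts, aluminium dial 316 mm across with five nests, white control box behind. Fixed to the table. Origin under the dial's axis at table height; x points from the loading pointer to the back
- syrup_bottle: dark round syrup bottle, 64 mm diameter, 190 mm tall, origin at the centre of its underside; to be left alone
- round_jar: amber round jar, 72 mm diameter, 90 mm tall, origin at the centre of its underside; to be left alone

How it is judged:
By the outcome, as a careful person would: the job done as asked, in the order asked, and still so for the second after the job is handed in, with the robot touching nothing.
It also fails if it takes over 70 s, if anything falls off the work surface, if the arm or the gripper's body presses on something with over 40 N, if the wrist force passes 120 N, or if a joint passes its speed limit or range.

## Working session

There is one attempt and no reset: what is moved stays moved. The work goes in short steps, Python scripts to look and compute and a tool call to move; the robot and the scene stay as the last step left them, time stands still between calls to the robot, and variables do not carry over. Pictures are saved under pics/ and viewed, about 8 in all and at most 12, crops included, and the job is handed in when it is done.

Besides the shell and the picture viewer there is one more tool, called after "Call:" by a JSON object that holds its "method" and its "body". carry_out: Moves the arm, as the interface text tells. Its arguments: {"type":"object","properties":{"moves":{"type":"array","items":{"type":"number"}},"squeeze":{"type":"number"}},"required":["moves"]}

```bash
mkdir -p pics
cat > h.py <<'E'
import numpy as np, cv2
from rig import manip
def cam(n):
    c=manip.camera_info(n); R=cv2.Rodrigues(np.array(c['rvec'],float))[0]; t=np.array(c['tvec'],float).ravel()
    f=200/np.tan(np.radians(c['fov_y'])/2); K=np.array([[f,0,c['cx']],[0,f,c['cy']],[0,0,1]]); return K,R,t
def ray(n,u,v,z):
    K,R,t=cam(n); d=R.T@np.linalg.inv(K)@np.array([u,v,1.]); o=-R.T@t; return o+d*(z-o[2])/d[2]
def proj(n,p):
    K,R,t=cam(n); q=K@(R@np.array(p,float)+t); return q[:2]/q[2]
def snap(n,f=None):
    im=manip.get_image(n)[:,:,::-1].copy()
    if f: cv2.imwrite('pics/'+f,im)
    return im
E
python3 - <<'E'
from h import *
for n in('scene','top'):
    snap(n,n+'0.png'); c=manip.camera_info(n); print(c); K,R,t=cam(n); print(-R.T@t)
s=manip.get_state();print(s['clock'],s['position'],s['ee_rot'],s['width'])
E
```

```text
{'fov_y': 47.92663271388875, 'cx': 317.562729353326, 'cy': 194.1539738587494, 'rvec': array([ 1.59231762,  2.09165035, -0.72519801]), 'tvec': array([ 0.34904998, -0.29853899,  1.55145135])}
[ 1.2564381  -0.0324881   1.01895562]
{'fov_y': 43.98845769700838, 'cx': 323.4348103565248, 'cy': 206.20659445048173, 'rvec': array([ 2.19600027, -2.16622865,  0.086051  ]), 'tvec': array([-0.19451738,  0.54537503,  1.2950351 ])}
[ 0.44425642 -0.18776509  1.33407921]
0.1 [ 0.16366208 -0.55072224  0.23050462] [-8.55891394e-04  9.89592911e-01  1.43892795e-01 -2.91041169e-05] 0.0855526502632298
```

View pics/scene0.png

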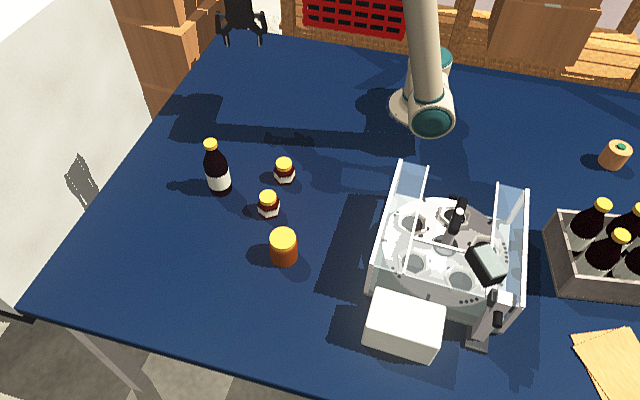

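View pics/top0.png

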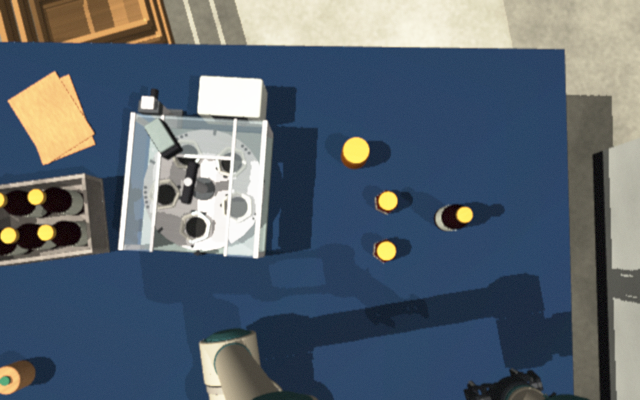

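The scene view shows the syrup bottle (217,165), six-sided jars (285,170) and (268,204), and round jar (283,246). In the top view, the jars are at (387,202) and (386,251), the near nest is around (197,227) and the black bar around (190,182).

Run:
```python
from h import *
t=cv2.imread('pics/top0.png'); s=cv2.imread('pics/scene0.png')
def blow(im,x,y,w,h,k): return cv2.resize(im[y:y+h,x:x+w],None,fx=k,fy=k,interpolation=cv2.INTER_CUBIC)
a=blow(t,365,185,50,40,8);b=blow(t,365,233,50,40,8)
c=blow(s,262,150,50,40,8);d=blow(s,245,183,50,40,8)
cv2.imwrite('pics/jars.png',cv2.resize(np.vstack([np.hstack([a,b]),np.hstack([c,d])]),(750,600)))
cv2.imwrite('pics/coder.png',blow(t,115,105,165,155,3.8))
for n,im in(('top',t),('scene',s)):
    hsv=cv2.cvtColor(im,cv2.COLOR_BGR2HSV); m=cv2.inRange(hsv,(15,120,150),(35,255,255))
    nn,l,st,ce=cv2.connectedComponentsWithStats(m)
    for i in range(1,nn):
        if st[i,4]>60: print(n,st[i],ce[i].round(1),ray(n,*(st[i,:2]+(st[i,2:4]-1)/2),.072).round(4), ray(n,*ce[i],.072).round(4))
```

```text
top [ 12   0  15  42 236] [19.1 20.2] [1.0237 0.6214 0.072 ] [1.0246 0.6212 0.072 ]
top [  64    0   85   42 1456] [116.7  18.2] [1.0268 0.3923 0.072 ] [1.0334 0.3643 0.072 ]
top [129   0  33  43 246] [150.9  27.7] [1.0269 0.2896 0.072 ] [1.0088 0.2734 0.072 ]
top [157   0  14  43 129] [163.5  21. ] [1.0276 0.2408 0.072 ] [1.0276 0.2409 0.072 ]
top [  0  12   8  30 121] [ 2.5 29.7] [1.0068 0.6612 0.072 ] [0.9981 0.6633 0.072 ]
top [  33   72   61   92 1046] [ 64.1 114.7] [0.7655 0.4912 0.072 ] [0.7728 0.4888 0.072 ]
top [342 137  28  27 577] [355.5 150.2] [ 0.6906 -0.2678  0.072 ] [ 0.69   -0.2679  0.072 ]
top [ 28 189  16  16 212] [ 35.4 196.4] [0.5588 0.5503 0.072 ] [0.559  0.5505 0.072 ]
top [378 191  20  20 299] [387.5 200.5] [ 0.5609 -0.3508  0.072 ] [ 0.561  -0.3509  0.072 ]
top [456 207  17  16 216] [464.3 214.4] [ 0.5277 -0.5463  0.072 ] [ 0.528  -0.5471  0.072 ]
top [ 37 225  17  16 216] [ 45.2 232.3] [0.4672 0.5206 0.072 ] [0.4677 0.5202 0.072 ]
top [  0 227  17  17 219] [  7.9 235. ] [0.4595 0.6144 0.072 ] [0.4595 0.6146 0.072 ]
top [377 241  19  20 304] [386.  250.5] [ 0.
[... 460 characters left out ...]
0.5332  0.7276  0.072 ] [-0.5429  0.7309  0.072 ]
scene [ 565   41   75   38 1607] [605.6  61.7] [-0.3565  0.6005  0.072 ] [-0.346   0.6116  0.072 ]
scene [203 137  15  14 138] [210.1 143.1] [ 0.4211 -0.5776  0.072 ] [ 0.4194 -0.578   0.072 ]
scene [276 157  16  15 174] [283.8 163.4] [ 0.4401 -0.3435  0.072 ] [ 0.4376 -0.3435  0.072 ]
scene [259 189  18  17 200] [267.8 196.7] [ 0.5659 -0.3479  0.072 ] [ 0.5648 -0.3475  0.072 ]
scene [596 197  17  15 158] [604.1 203.2] [0.3447 0.5257 0.072 ] [0.3418 0.5264 0.072 ]
scene [269 226  27  26 496] [282.5 238.4] [ 0.6812 -0.2695  0.072 ] [ 0.6807 -0.2684  0.072 ]
scene [614 227  17  16 166] [621.9 234.2] [0.4371 0.558  0.072 ] [0.4363 0.5579 0.072 ]
```

View pics/jars.png

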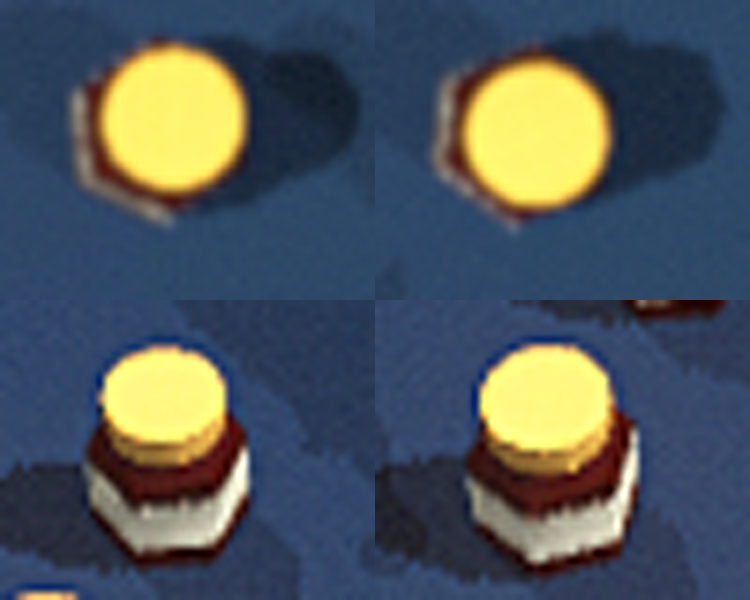

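View pics/coder.png

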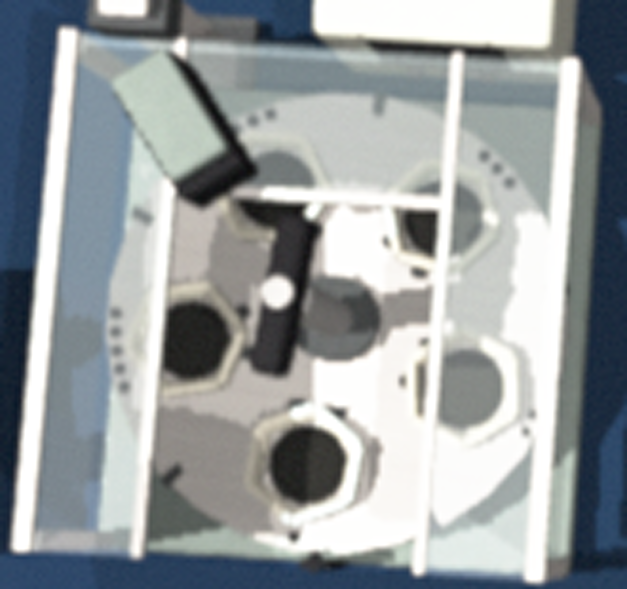

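The jar crops show the hexagon edges clearly: in the left panel from (78,95) to (82,182) to (168,220). In the coder crop, the bar's screw is at (278,292), nest one's floor at (308,463), its single dot at (292,537) and the pointer at (318,562).

Run:
```python
from h import *
C=lambda x,y,z: ray('top',115+(x+.5)/3.8-.5,105+(y+.5)/3.8-.5,z)
ang=lambda a,b: np.degrees(np.arctan2(b[1]-a[1],b[0]-a[0]))
hub=C(278,292,.205); n1=C(308,463,.060); dot=C(292,537,.06); ptr=C(318,562,.06)
print('hub',hub,'nest',n1,'dot',dot,'ptr',ptr)
print('hub->nest',np.linalg.norm((n1-hub)[:2]),ang(hub,n1),'dot',ang(hub,dot),'ptr',ang(hub,ptr))
print('bar',ang(C(300,215,.205),C(270,370,.205)),'bar left edge',ang(C(282,205,.205),C(252,362,.205)),'right',ang(C(320,225,.205),C(290,375,.205)))
print('rails',ang(C(68,30,.159),C(20,550,.159)),ang(C(572,60,.159),C(537,580,.159)),ang(C(181,45,.159),C(138,555,.159)),ang(C(457,55,.159),C(420,572,.159)))
m=(C(181,45,.159)+C(138,555,.159)+C(457,55,.159)+C(420,572,.159))/4; print('rail mid',m, (C(160,300,.159)+C(438.5,300,.159))/2)
J=lambda x,y,ox,oy: ray('top',365+ox+(x+.5)/7.5-.5,185+oy+(y+.5)/7.5-.5,.03)
for nm,pts,oy in(('far',[(78,95),(82,182),(168,220)],0),('near',[(445-375,80),(437-375,155),(515-375,226)],48)):
    p=[J(x,y,0,oy) for x,y in pts]; print(nm,ang(p[0],p[1]),ang(p[1],p[2]))
# scene lower edges
S=lambda x,y,ox,oy: ray('scene',ox+(x+.5)/7.5-.5,oy+(y+.5)/7.5-.5,0)
# scene left panel: ox262 oy150 (near jar); right: 245,183 (far jar)
p=[S(x,y-300,262,150) for x,y in[(92,510),(140,560),(215,562),(243,505)]];print('near sc',[ang(p[i],p[i+1]) for i in range(3)])
p=[S(x-375,y-300,245,183) for x,y in[(475,520),(535,573),(620,550),(637,495)]];print('far sc',[ang(p[i],p[i+1]) for i in range(3)])
```

```text
hub [0.5861857  0.12504264 0.205     ] nest [0.48815681 0.1408068  0.06      ] dot [0.43809446 0.14990682 0.06      ] ptr [0.42153974 0.13180128 0.06      ]
hub->nest 0.09928832849873626 170.86440204659957 dot 170.4690636146703 ptr 177.64935581559808
bar 171.08413378193336 bar left edge 171.26651394118159 right 170.6778869170847
rails 177.33248591642993 177.52400983940902 177.50739477129352 177.56079286849064
rail mid [0.58457691 0.12420946 0.159     ] [0.58708827 0.12424973 0.159     ]
far -177.06745415247462 -113.1900224727867
near 174.22071676776534 -131.60753624605496
near sc [np.float64(53.6007062417949), np.float64(103.76862450166487), np.float64(176.57625485180355)]
far sc [np.float64(60.218520842632564), np.float64(124.45422187019807), np.float64(-175.76060881437968)]
```

Call:
{"method": "carry_out", "body": {"moves": [100,2.7,2.05,-0.3,0.135,100,2.7,2.05,-0.3,0.135,100,2.7,2.05,-0.3,0.135,100,2.7,2.05,-0.3,0.135,100,2.7,2.05,-0.3,0.135,100,2.7,2.05,-0.3,0.135,100,2.7,2.05,-0.3,0.135,100,2.7,2.05,-0.3,0.135,100,2.7,2.05,-0.3,0.135,100,2.7,2.05,-0.3,0.135], "squeeze": 35}}

```text
clock: 1.1
position: [0.4346, -0.345, 0.2008]
ee_rot: [-0.0, 0.681, 0.733, 0.0]
contact_force: [-0.5, -0.4, 0.3]
width: 0.0851
```

Call:
{"method": "carry_out", "body": {"moves": [100,0,0,-0.5,0.135,100,0,0,-0.5,0.135,100,0,0,-0.5,0.135,100,0,0,-0.5,0.135,100,0,0,-0.5,0.135,100,0,0,-0.5,0.135,100,0,0,-0.5,0.135,100,0,0,-0.5,0.135,100,0,0,-0.5,0.135,100,0,0,0,0.135]}}

```text
clock: 2.1
position: [0.4331, -0.3456, 0.1551]
ee_rot: [-0.001, 0.074, 0.997, 0.001]
contact_force: [-0.4, -0.8, -0.7]
width: 0.0854
```

Call:
{"method": "carry_out", "body": {"moves": [100,0,0,-1.8,0,100,0,0,-1.8,0,100,0,0,-1.8,0,100,0,0,-1.8,0,100,0,0,-1.8,0,100,0,0,-1.8,0,100,0,0,-1.5,0,100,0,0,-1.0,0,100,0,0,-0.6,0,100,0,0,0,0]}}

```text
clock: 3.1
position: [0.4334, -0.3459, 0.0166]
ee_rot: [-0.001, 0.076, 0.997, 0.001]
contact_force: [-0.4, 1.2, 0.1]
width: 0.0859
```

Call:
{"method": "carry_out", "body": {"moves": [80,0,0,0,0,75,0,0,0,0,70,0,0,0,0,65,0,0,0,0,60,0,0,0,0,50,0,0,0,0,50,0,0,0,0,50,0,0,0,0,50,0,0,0,0,50,0,0,0,0]}}

```text
clock: 4.1
position: [0.4341, -0.3466, 0.0181]
ee_rot: [0.0, 0.076, 0.997, -0.0]
contact_force: [-1.0, 0.0, 5.6]
width: 0.0539
```

Run:
```python
from h import *
a=snap('scene'); b=snap('top')
k=lambda im,x,y:cv2.resize(im[y:y+70,x:x+80],None,fx=5,fy=5,interpolation=cv2.INTER_CUBIC)
cv2.imwrite('pics/grasp.png',np.hstack([k(a,245,130),k(b,345,215)]))
s=manip.get_state();print(s['clock'],s['position'],s['width'],s['contact_force'])
```

```text
4.2 [ 0.43405246 -0.34655099  0.01803885] 0.05409560608385167 [-0.38166102  0.93042571  5.2650206 ]
```

View pics/grasp.png

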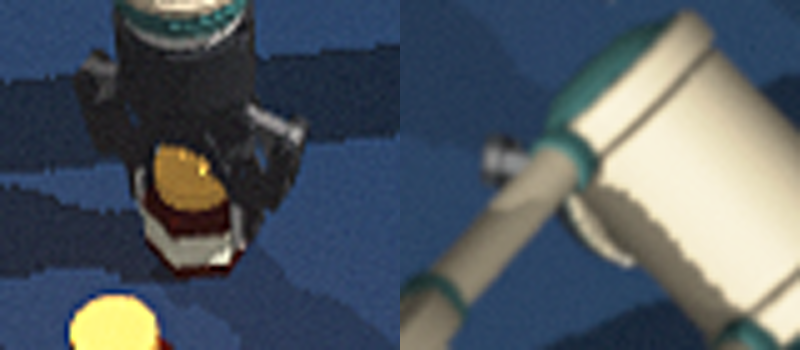

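Width 54 mm, so the flats are gripped; the view shows the jar upright in the fingers. Lifting.

Call:
{"method": "carry_out", "body": {"moves": [50,0,0,1,0,50,0,0,2,0,50,0,0,3,0,50,0,0,3,0,50,0,0,3,0,50,0,0,3,0,50,0,1,2.2,0,50,0,2,1.5,0,50,0.4,3,0.5,0,50,0.5,3.2,0,0]}}

```text
clock: 5.2
position: [0.4424, -0.2525, 0.21]
ee_rot: [0.0, 0.077, 0.997, 0.0]
contact_force: [0.3, -0.0, -1.9]
width: 0.0537
```

Call:
{"method": "carry_out", "body": {"moves": [50,0.5,3.3,0,0,50,0.5,3.3,0,0,50,0.5,3.3,0,0,50,0.5,3.3,0,0,50,0.5,3.3,0,0,50,0.5,3.3,0,0,50,0.5,3.3,0,0,50,0.5,3.3,0,0,50,0.5,3.3,0,0,50,0,3.3,0,0]}}

```text
clock: 6.2
position: [0.4866, 0.078, 0.2088]
ee_rot: [-0.001, 0.076, 0.997, 0.0]
contact_force: [1.4, -0.8, -3.0]
width: 0.0538
```

Call:
{"method": "carry_out", "body": {"moves": [50,0.1,3,0,0,50,0,2,0,0,50,0,1.1,0,0,50,0,0.2,0,0,50,0,0,-2,0,50,0,0,-2.5,0,50,0,0,-2.5,0,50,0,0,-2,0,50,0,0,-1,0,50,0,0,0,0]}}

```text
clock: 7.2
position: [0.4875, 0.1379, 0.1081]
ee_rot: [-0.002, 0.077, 0.997, -0.0]
contact_force: [-0.1, -0.5, -2.0]
width: 0.0535
```

Run:
```python
from h import *
a=snap('scene'); b=snap('top')
k=lambda im,x,y:cv2.resize(im[y:y+100,x:x+80],None,fx=5,fy=5,interpolation=cv2.INTER_CUBIC)
cv2.imwrite('pics/over.png',np.hstack([k(a,370,150),k(b,155,175)]))
s=manip.get_state();print(s['clock'],s['position'],s['width'],s['contact_force'],s['qpos'])
```

```text
7.3 [0.4892931  0.13841257 0.1099318 ] 0.053879328514086854 [ 0.30658498 -0.40465081 -2.05748681] [ 1.38837263e-01  2.78163345e-01  1.83128666e+00 -1.06726263e-04
  1.03120312e+00 -1.27853539e+00]
```

View pics/over.png

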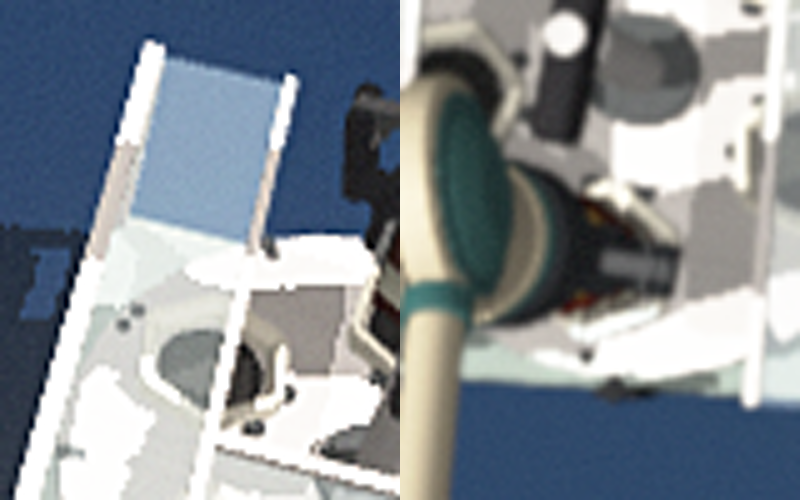

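Call:
{"method": "carry_out", "body": {"moves": [50,-0.05,0.25,0,0,50,0,0,-0.4,0,50,0,0,-0.4,0,50,0,0,-0.4,0,50,0,0,-0.4,0,50,0,0,-0.2,0,50,0,0,-0.2,0,50,0,0,-0.2,0,50,0,0,-0.2,0,50,0,0,0,0]}}

```text
clock: 8.3
position: [0.4881, 0.1413, 0.0851]
ee_rot: [-0.0, 0.076, 0.997, -0.0]
contact_force: [0.3, 0.7, -1.4]
width: 0.0535
```

No contact force; continue.

Call:
{"method": "carry_out", "body": {"moves": [50,0,0,-0.2,0,50,0,0,-0.15,0,50,0,0,-0.1,0,50,0,0,-0.1,0,50,0,0,-0.1,0,50,0,0,-0.1,0,50,0,0,0,0,50,0,0,0,0,50,0,0,0,0,50,0,0,0,0]}}

```text
clock: 9.3
position: [0.4883, 0.1413, 0.0781]
ee_rot: [0.0, 0.076, 0.997, 0.0]
contact_force: [-1.8, 0.9, 2.4]
width: 0.054
```

Call:
{"method": "carry_out", "body": {"moves": [50,0,0,-0.1,0,50,0,0,-0.1,0,50,0,0,0,0,50,0,0,0,0,55,0,0,0,0,60,0,0,0,0,65,0,0,0,0,70,0,0,0,0,75,0,0,0,0,80,0,0,0,0]}}

```text
clock: 10.3
position: [0.4882, 0.1412, 0.0755]
ee_rot: [-0.0, 0.076, 0.997, -0.0]
contact_force: [0.1, 0.2, -0.9]
width: 0.0683
```

Call:
{"method": "carry_out", "body": {"moves": [80,0,0,0.5,0,80,0,0,1.5,0,80,0,0,2.5,0,80,0,0,2.5,0,80,0,0,2.5,0,80,0,0,2.5,0,80,0,0,2.5,0,80,0,0,2,0,80,0,0,0,0,80,0,0,0,0]}}

```text
clock: 11.3
position: [0.4881, 0.1413, 0.2407]
ee_rot: [0.0, 0.076, 0.997, 0.0]
contact_force: [-0.9, -0.8, 0.5]
width: 0.0683
```

Call:
{"method": "carry_out", "body": {"moves": [80,1.5,-0.2,0,0,80,2,-0.4,0,0,80,2,-0.4,0,0,80,2,-0.4,0,0,80,1.5,-0.2,0,0,80,0.8,0,0,0,80,0,0,0,0,80,0,0,0,0,80,0,0,0,0,80,0,0,0,0]}}

```text
clock: 12.3
position: [0.5856, 0.1254, 0.241]
ee_rot: [-0.0, 0.076, 0.997, 0.0]
contact_force: [-0.3, -0.1, 0.2]
width: 0.0685
```

Run:
```python
from h import *
a=snap('scene'); b=snap('top')
k=lambda im,x,y:cv2.resize(im[y:y+100,x:x+80],None,fx=5,fy=5,interpolation=cv2.INTER_CUBIC)
cv2.imwrite('pics/hub.png',np.hstack([k(a,410,140),k(b,155,165)]))
s=manip.get_state();print(s['clock'],s['position'],s['width'],s['contact_force'],s['qpos'])
print('expected lid px top',proj('top',(.4875,.141,.132)),proj('scene',(.4875,.141,.132)))
```

```text
12.4 [0.58580354 0.12543927 0.24115686] 0.06838138109185675 [ 0.06168742  0.17153516 -0.28973147] [ 9.47682336e-02  3.07019288e-01  1.43532265e+00  1.22249674e-04
  1.39889621e+00 -1.32356786e+00]
expected lid px top [187.98239595 225.61670036] [460.31348    199.97105933]
```

View pics/hub.png

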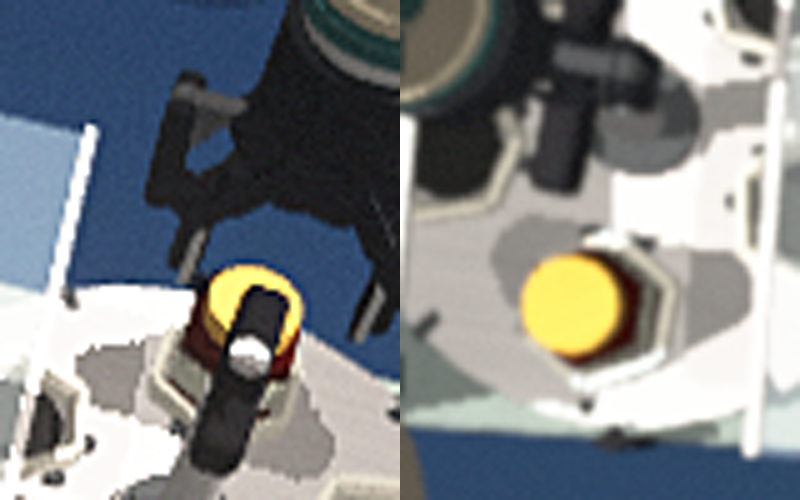

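Jar one sits centred and upright: lid at top pixel (189,226) versus (188,226) expected when seated. Gripping the bar next.

Call:
{"method": "carry_out", "body": {"moves": [80,0,0,-1,0,80,0,0,-1.5,0,80,0,0,-1.5,0,80,0,0,-1,0,80,0,0,-0.6,0,80,0,0,-0.4,0,70,0,0,0,0,60,0,0,0,0,50,0,0,0,0,40,0,0,0,0], "squeeze": 60}}

```text
clock: 13.4
position: [0.5866, 0.1253, 0.1814]
ee_rot: [0.001, 0.076, 0.997, 0.0]
contact_force: [-0.2, 0.5, 0.2]
width: 0.0344
```

Call:
{"method": "carry_out", "body": {"moves": [35,0,0,0,0,30,0,0,0,0,26,0,0,0,0,22,0,0,0,0,15,0,0,0,0,15,0,0,0,0,15,0,0,0,0,15,0,0,0,0,15,0,0,0,0,15,0,0,0,0]}}

```text
clock: 14.4
position: [0.5864, 0.1261, 0.1813]
ee_rot: [0.0, 0.076, 0.997, 0.001]
contact_force: [-0.3, 5.4, 4.1]
width: 0.021
```

Call:
{"method": "carry_out", "body": {"moves": [15,0,0,0,-0.06,15,0,0,0,-0.1,15,0,0,0,-0.12,15,0,0,0,-0.12,15,0,0,0,-0.12,15,0,0,0,-0.12,15,0,0,0,-0.12,15,0,0,0,-0.12,15,0,0,0,-0.12,15,0,0,0,-0.1]}}

```text
clock: 15.4
position: [0.5868, 0.1265, 0.1813]
ee_rot: [0.0, 0.587, 0.809, 0.001]
contact_force: [-0.6, 7.0, 3.8]
width: 0.0208
```

Call:
{"method": "carry_out", "body": {"moves": [15,0,0,0,-0.042,15,0,0,0,0,15,0,0,0,0,15,0,0,0,0,20,0,0,0,0,25,0,0,0,0,35,0,0,0,0,50,0,0,0,0,60,0,0,0,0,70,0,0,0,0]}}

```text
clock: 16.4
position: [0.5861, 0.1246, 0.1805]
ee_rot: [0.0, 0.603, 0.798, -0.001]
contact_force: [0.9, -0.7, 0.3]
width: 0.0597
```

Call:
{"method": "carry_out", "body": {"moves": [70,0,0,0.5,0,70,0,0,1.5,0,70,0,0,2,0,70,0,0,2,0,70,0,0,1,0.12,70,0,-2,0,0.14,70,0,-3,0,0.14,70,0,-4,0,0.14,70,0,-4,0,0.14,70,0,-4,0,0.14]}}

```text
clock: 17.4
position: [0.5861, -0.0462, 0.2514]
ee_rot: [0.0, 0.232, 0.973, -0.0]
contact_force: [0.1, -1.1, 0.9]
width: 0.0599
```

Run:
```python
from h import *
b=snap('top','top2.png')
cv2.imwrite('pics/coder2.png',cv2.resize(b[105:260,115:280],None,fx=3.8,fy=3.8,interpolation=cv2.INTER_CUBIC))
```

```text
(no output)
```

View pics/coder2.png

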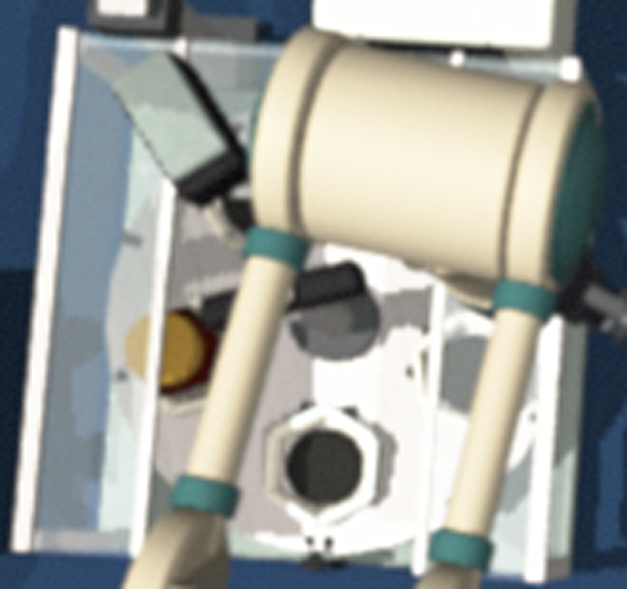

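Run:
```python
from h import *
C=lambda x,y,z: ray('top',115+(x+.5)/3.8-.5,105+(y+.5)/3.8-.5,z)
hub=np.array([.586,.125])
for n,p in(('floor',C(325,466,.06)),('rim',C(322.5,463,.074)),('dots',C(319.5,543,.06)),('ptr',C(318,562,.06))):
    d=p[:2]-hub; print(n,p,np.degrees(np.arctan2(d[1],d[0])),np.linalg.norm(d))
p,q=C(190,302,.205),C(362,262,.205);print('bar',np.degrees(np.arctan2(*(q-p)[1::-1])))
s=manip.get_state();print(s['clock'],s['position'],s['qpos'][5])
```

```text
floor [0.48628422 0.1292338  0.06      ] 177.56875960572037 0.09980561992440981
rim [0.48780689 0.12749065 0.074     ] 178.5470125907586 0.09822468818789665
dots [0.43431362 0.13121748 0.06      ] 177.6528164464483 0.15181375082308465
ptr [0.42153974 0.13180128 0.06      ] 177.631873174846 0.1646008364394402
bar -75.96152597799014
17.45 [ 0.58631635 -0.05327143  0.25117197] -1.3063987909999477
```

Call:
{"method": "carry_out", "body": {"moves": [100,-0.3,-3.5,0,0.06,100,-0.3,-3.5,0,0.06,100,-0.3,-3.5,0,0.06,100,-0.3,-3.5,0,0.06,100,-0.3,-3.5,-1,0.06,100,-0.3,-3.5,-2,0.06,100,-0.3,-3.5,-2,0.06,100,-0.3,-3.2,-2,0.06,100,-0.1,-2,-2,0.06,100,0,0,-2,0], "squeeze": 35}}

```text
clock: 18.45
position: [0.5611, -0.3453, 0.1401]
ee_rot: [0.0, -0.031, 1.0, -0.001]
contact_force: [0.4, 0.2, -0.3]
width: 0.0851
```

Call:
{"method": "carry_out", "body": {"moves": [100,0,0,-1,0,100,0,0,-2,0,100,0,0,-2,0,100,0,0,-2,0,100,0,0,-2,0,100,0,0,-1.5,0,100,0,0,-1,0,100,0,0,-0.6,0,100,0,0,-0.2,0,100,0,0,0,0]}}

```text
clock: 19.45
position: [0.5616, -0.3418, 0.0183]
ee_rot: [0.0, -0.033, 0.999, -0.0]
contact_force: [-0.3, 0.0, 0.6]
width: 0.0853
```

Call:
{"method": "carry_out", "body": {"moves": [80,0,0,0,0,75,0,0,0,0,70,0,0,0,0,65,0,0,0,0,60,0,0,0,0,50,0,0,0,0,50,0,0,0,0,50,0,0,0,0,50,0,0,0,0,50,0,0,0,0]}}

```text
clock: 20.45
position: [0.5618, -0.3423, 0.0187]
ee_rot: [0.001, -0.033, 0.999, -0.001]
contact_force: [-0.4, -2.0, 5.8]
width: 0.0535
```

Call:
{"method": "carry_out", "body": {"moves": [50,0,0,1,0,50,0,0,2,0,50,0,0,3,0,50,0,0,3,0,50,0,0,3,0,50,0,0,3,0,50,0,1,2.2,-0.02,50,0,2,1.5,-0.02,50,-0.5,3,0.5,-0.02,50,-0.6,3.2,0,-0.02]}}

```text
clock: 21.45
position: [0.5499, -0.2486, 0.2103]
ee_rot: [-0.0, 0.008, 1.0, 0.001]
contact_force: [-0.1, 1.3, -1.9]
width: 0.0534
```

Run:
```python
from h import *
a=snap('scene'); s=manip.get_state(); p=s['position']; u,v=proj('scene',p).astype(int); print(u,v,p,s['clock'],s['width'],s['contact_force'])
cv2.imwrite('pics/lift2.png',cv2.resize(a[v-50:v+50,u-50:u+50],None,fx=5,fy=5,interpolation=cv2.INTER_CUBIC))
```

```text
307 165 [ 0.54754124 -0.24175218  0.20984874] 21.5 0.05335082907782097 [-2.4394644   4.36457747 -3.59226782]
```

View pics/lift2.png

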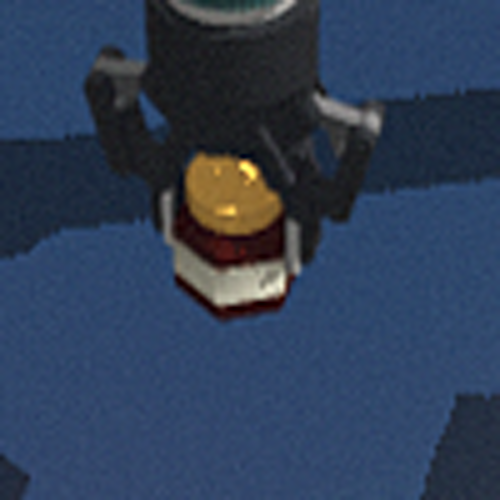

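The jar hangs upright and centred between the pads. On to the nest.

Call:
{"method": "carry_out", "body": {"moves": [50,-0.6,3.3,0,-0.028,50,-0.6,3.6,0,0,50,-0.6,3.6,0,0,50,-0.6,3.6,0,0,50,-0.6,3.6,0,0,50,-0.6,3.6,0,0,50,-0.6,3.6,0,0,50,-0.6,3.6,0,0,50,-0.6,3.6,0,0,50,-0.6,2.5,0,0]}}

```text
clock: 22.5
position: [0.4883, 0.0987, 0.2093]
ee_rot: [-0.002, 0.021, 1.0, 0.001]
contact_force: [0.6, -0.2, -1.8]
width: 0.0536
```

Call:
{"method": "carry_out", "body": {"moves": [50,0,1,0,0,50,0,0.6,0,0,50,0,0,0,0,50,0,0,0,0,50,0,0,0,0,50,0,0,0,0,50,0,0,0,0,50,0,0,0,0,50,0,0,0,0,50,0,0,0,0]}}

```text
clock: 23.5
position: [0.4903, 0.1122, 0.2098]
ee_rot: [0.0, 0.021, 1.0, 0.0]
contact_force: [-0.3, -0.7, -2.3]
width: 0.0534
```

Call:
{"method": "carry_out", "body": {"moves": [50,-0.3,0.9,0,0,50,0,0.8,0,0,50,0,0,0,0,50,0,0,-1,0,50,0,0,-2,0,50,0,0,-2.5,0,50,0,0,-2.5,0,50,0,0,-1.5,0,50,0,0,-0.5,0,50,0,0,0,0]}}

```text
clock: 24.5
position: [0.4867, 0.1291, 0.1089]
ee_rot: [-0.001, 0.021, 1.0, -0.0]
contact_force: [-0.6, -0.3, -0.7]
width: 0.0532
```

Run:
```python
from h import *
P=[]
for i in range(3):
    snap('top'); P.append(manip.get_state()['position'])
print(np.mean(P,0))
```

```text
[0.48783823 0.12930169 0.11026376]
```

Call:
{"method": "carry_out", "body": {"moves": [50,-0.05,0,-0.2,0,50,0,0,-0.4,0,50,0,0,-0.4,0,50,0,0,-0.4,0,50,0,0,-0.3,0,50,0,0,-0.2,0,50,0,0,-0.2,0,50,0,0,-0.2,0,50,0,0,-0.2,0,50,0,0,0,0]}}

```text
clock: 25.65
position: [0.4866, 0.1292, 0.0846]
ee_rot: [-0.0, 0.021, 1.0, -0.0]
contact_force: [-0.2, -0.1, -2.0]
width: 0.0536
```

Call:
{"method": "carry_out", "body": {"moves": [50,0,0,-0.2,0,50,0,0,-0.1,0,50,0,0,-0.1,0,50,0,0,-0.1,0,50,0,0,-0.1,0,50,0,0,0,0,50,0,0,0,0,50,0,0,0,0,50,0,0,0,0,50,0,0,0,0]}}

```text
clock: 26.65
position: [0.4868, 0.1293, 0.0789]
ee_rot: [0.0, 0.021, 1.0, 0.0]
contact_force: [-0.1, 0.2, -2.7]
width: 0.0535
```

Not yet touching; a little further, with slow steps.

Call:
{"method": "carry_out", "body": {"moves": [50,0,0,-0.1,0,50,0,0,0,0,50,0,0,-0.1,0,50,0,0,0,0,50,0,0,-0.1,0,50,0,0,0,0,50,0,0,0,0,50,0,0,0,0,50,0,0,0,0,50,0,0,0,0]}}

```text
clock: 27.65
position: [0.4868, 0.1293, 0.0786]
ee_rot: [0.001, 0.021, 1.0, 0.0]
contact_force: [-5.5, 0.1, 18.5]
width: 0.0536
```

Call:
{"method": "carry_out", "body": {"moves": [50,0,0,0.1,0,50,0,0,0.1,0,50,0,0,0,0,55,0,0,0,0,60,0,0,0,0,65,0,0,0,0,70,0,0,0,0,75,0,0,0,0,80,0,0,0,0,80,0,0,0,0]}}

```text
clock: 28.65
position: [0.4868, 0.1293, 0.0776]
ee_rot: [-0.0, 0.021, 1.0, 0.0]
contact_force: [-0.2, 0.7, -0.0]
width: 0.0681
```

Call:
{"method": "carry_out", "body": {"moves": [80,0,0,0.5,0,80,0,0,1.5,0,80,0,0,2.5,0,80,0,0,2.5,0,80,0,0,2.5,0,80,0,0,2.5,0,80,0,0,2.5,0,80,0,0,2,0,80,0,0,0,0,80,0,0,0,0]}}

```text
clock: 29.65
position: [0.4866, 0.1293, 0.2428]
ee_rot: [0.0, 0.021, 1.0, 0.0]
contact_force: [-0.4, -0.6, -0.5]
width: 0.0687
```

Call:
{"method": "carry_out", "body": {"moves": [80,0,-2,0,0,80,0,-3,0,0,80,0,-4,0,0,80,0,-4,0,0,80,0,-4,0,0,80,0,-4,0,0,80,0,-4,0,0,80,0,-3,0,0,80,0,-2,0,0,80,0,0,0,0]}}

```text
clock: 30.65
position: [0.486, -0.1729, 0.2409]
ee_rot: [-0.001, 0.023, 1.0, 0.0]
contact_force: [-0.6, 0.5, -0.5]
width: 0.0684
```

Run:
```python
from h import *
a=snap('scene'); b=snap('top')
k=lambda im,x,y:cv2.resize(im[y:y+120,x:x+100],None,fx=4,fy=4,interpolation=cv2.INTER_CUBIC)
cv2.imwrite('pics/fin.png',np.hstack([k(a,400,145),k(b,135,150)]))
s=manip.get_state();print(s['clock'],s['position'],s['contact_force'])
for p in((.4863,.129,.132),(.586+.1*np.cos(np.radians(105.6)),.125+.1*np.sin(np.radians(105.6)),.132)): print('lid exp',proj('top',p),proj('scene',p))
```

```text
30.75 [ 0.48595885 -0.17021996  0.24141358] [ 0.26281149  1.16088312 -0.81033885]
lid exp [192.90790122 226.17853477] [455.51539088 198.59255068]
lid exp [156.09087492 195.80885342] [492.31520456 229.88394042]
```

View pics/fin.png

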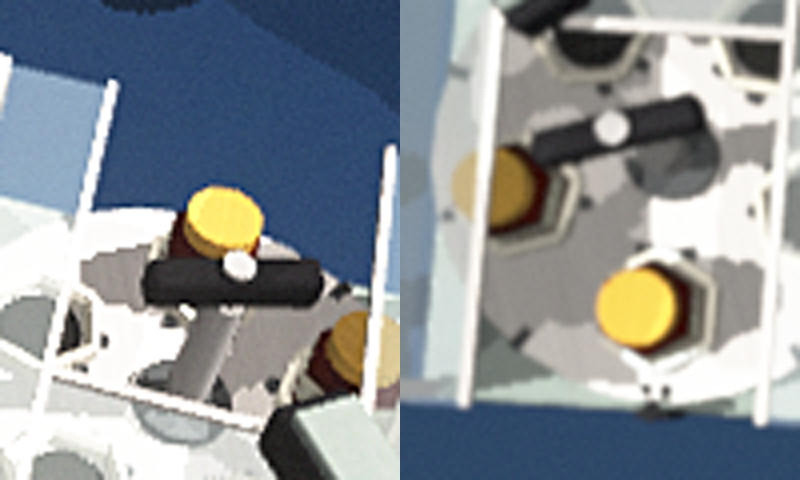

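```bash
python3 -c "
from rig import manip
print(manip.sign_off())"
```

```text
the job is handed in; nothing more can be done
None
```

I loaded both six-sided jars into the date coder and handed the job in at about 31 s of the 70 s allowed. The nearer jar went into nest one first. I then turned the dial about 65° clockwise by its bar handle, and the other jar went into nest two, which is now at the pointer.

- **Dial:** nest two measured 177.6° from the hub, the same as the pointer.
- **Seating:** the two jars touched down with the tool at about 78 and 78.6 mm, where I expected floor contact (about 78 and 78.7 mm). The most force I saw in setting down was 18.5 N.
- **Final pictures:** the arm is clear and both jars are upright. The lids sit within about 1.5 pixels of where seated jars should show, with one exception. Jar one's lid, seen through the guard roof in the top view, was about 2.5 pixels off, though the scene view put it within 1.5 pixels.
- **Second jar:** the gripper came down about 8 mm off centre, so the jar slid that far on the table as the fingers closed. It stayed upright.
- **Syrup bottle and round jar:** the arm did not go near them, and I did not check them again in the last pictures.

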